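# Top up the spring-fed sample tin feeder

## Robot

A 6-joint arm with a two-finger parallel gripper is mounted at the origin on the work surface. World frame = base frame: x ahead of the robot, y to its left, z up, the work surface at z = 0. Lengths are in m, angles in rad, forces in N, time in s.
With the tool pointing down it reaches from about 0.35 to 0.775 m from the base axis. Payload 7.3 kg.
Tool frame: the origin (TCP) lies on the centre line of the jaws, within the pads' length; the fingertips stand 14 mm ahead of it and the grasp point (between the pads) lies 5 mm behind it; z points along the fingers, y is the direction in which the jaws open and shut (so a half turn about z gives the same grasp; the last joint's range is limited). The gripper opens to 92 mm and grips with 3 to 60 N. Pads are 19 mm wide; open, the fingers measure 130 mm over their backs; the gripper's body (75 mm by 190 mm) begins 47 mm behind the grasp point.
Start: joints at [-1.405, 0.342, 1.524, -0, 1.275, -0.146], TCP at [0.161, -0.5, 0.241] pointing down, gripper open.
Joint ranges: [-2.53, 2.53], [-0.77, 2.02], [0.04, 2.7], [-1, 4.14], [0.28, 2.66], [-3.11, 3.11]. Speed limits (rad/s): [2.57, 2.57, 3.14, 3.14, 3.14, 3.14].

## Interface

Orientations are given as [roll, pitch, yaw] about the fixed x, y, z axes, in that order (R = Rz(yaw) Ry(pitch) Rx(roll)).
In Python, from cell import telemetry, cams, robot gives the robot as it stands.
- The arm moves only by the tool servo_tool, never from a script. Its argument "targets" is text: rows parted by semicolons, each of 4 numbers parted by spaces: the shift along the tool's x, y, z in mm, then the turn about the tool's z in rad. In form: x y z yaw; .... A call has 1 to 20 rows; each row shifts and turns the pose as measured when the row begins, along the tool's axes as they then stand; what a row does not reach is not made up. A row lasts 1/8 s, in which the tool goes at most 62.5 mm and 10.7 degrees, less where a joint would pass 70% of its speed; a pose out of reach is approached as far as the arm can. A call with a gripper value outside its range is refused whole. "hand" is the opening, from 0 (shut) to 1 (fully open), set as the call begins (left out, the last holds). The fingers move at their own pace and stop on an object; "squeeze" is the grip in N (left out, the last holds). Time passes only in rows, so rows that do not move let the fingers close. It gives the time, the measured TCP pose, the force and the opening at its end, in the units of the state.
- telemetry.observe(): the state, without advancing time (a new reading comes with each control period).
- cams.read_camera(name): name is "scene" or "top" or "wrist"; returns a dict with "color" (384x512x3 uint8, red, green, blue), "K" (3x3 intrinsics, pixels), "R" (3x3) and "t" (3): a world point X has camera coordinates R X + t. Camera axes: x right, y down, z forward; pixel columns grow to the right and rows downward; lengths in m; the calibration is good to about 2 mm. A picture is of the moment at which its call begins. There is no depth.
- robot.hand_in(): hands the job in, once; it reports no verdict.
Trained networks look in a picture, given as the dict that the camera call returned (one of the last four; its "shot" number tells which), for a name from the list of things; names that differ only in an ending like _2 or _b are one class to them, and where a whole thing is asked for, a point or a joint stands for the part that bears it (a point fixed in the world has none). Each returns a list of dicts, best first, with "score" (0 to 1); they miss things now and then, are a little off and sometimes report something else, mostly with a low value. They report only what shows in the picture. A call takes as long as a camera call. They do not tell look-alikes from the thing itself.
- cams.cut_out(picture, query): "region" (384x512 bool, what is visible of it) and "extent" ([centre column, centre row, width, height] in pixels, round what is visible of it).
The state is a dict: "time": time; "qpos": joint angles; "qvel": joint speeds; "joint_efforts": joint torques, N m; "tool_pos": TCP position; "tool_rot": TCP orientation; "contact_force": force on the tool from outside, world axes, zero at the start; "torque": the same for the moment, N m; "opening": finger opening in m.
Only numpy, scipy, OpenCV 4.12 (cv2) and the standard library are available. Lean on these libraries where they do the work, as an engineer would, in place of code of your own. Each camera call takes 0.05 s, during which the arm holds its last target.

## Task

The feeder of the weighing unit has one sample tin left in it. Set the spare tin of the same kind (the low round one) in the feeder's mouth and push it down against the spring until both catches have snapped over its lid, then let go and move clear, so that it stays held down in the feeder on top of the other tin.

Things in the scene. Friction and masses are not known exactly. Their poses are not given: they have to be found in the camera images.
- spare_tin_center (a point): Centre (half-way up) of the spare tin: closed, low, round, plain aluminium, 56 mm across, 36 mm high, its lowest 7 mm tapering to a 47 mm foot, about 110 g, rigid, loose on the bench, z up. Bystanders, loose, not for the feeder: a square tin (56 mm wide, 36 high), a slim round tin (38 mm across, 60 high), a beaker.
- feeder_mouth (a point): Centre of the feeder's round mouth at rim height, 126 mm above the bench, z up. Fixed upright clear tube, 63 mm bore, with a slippery aluminium collar flaring from the bore, 13 mm below the rim, to 86 mm at the rim (93 outside). A tin let go in it, up to 15 mm high, rests on the catches' slopes with its lid about 18 mm above the rim; fingers lower than the rim would hit it. A box 55 mm high is at its -y side.
- catches (a point): Point on the tube's axis level with the undersides of the two steel spring catches, 22 mm below the rim; they stand at +x and -x, 16 mm wide, 46 mm between tips, sloped on top, flat below. A tin pushed down near the middle of its lid (e.g. with shut fingers, up to 12 N) spreads them; once its lid is below this point they snap over it. 4 to 6 mm below is a good depth, 9 mm is the hard stop.
- follower (a joint): Travel in m of the spring-loaded follower (grey disc in the tube) that carries the stack of tins: 0 at the top, with one tin in the feeder whose lid is just under the catches; grows as it is pushed down; about 0.035 with two tins held under the catches, 0.046 at its hard stop. The spring pushes up with 6 N at 0 and 12 N at the stop; on release it lifts the stack against the catches.
There are look-alikes about, which are no part of the job. Leave any red look-alike of the part that bears spare_tin_center alone.

How it is judged:
At the end, for the whole second after the job is handed in: The spare tin is released and held under both catches in the feeder: its centre within 10 mm of the tube's axis and 35 to 48 mm below the rim, level within about 10 degrees, with the follower at rest and held down by more than 30 mm (the first tin still beneath it) (horizontal distance between spare_tin_center and feeder_mouth below 0.01 m and z of spare_tin_center in the frame of feeder_mouth between -0.048 and -0.035 m and angle between spare_tin_center's own z axis and vertical below 0.17 rad and value of joint follower above 0.03 m and velocity of joint follower between -0.01 and 0.01 m/s); the robot touches nothing.
It also fails if it takes over 48 s, if anything falls off the work surface, if the arm or the gripper's body presses on something with over 40 N, if the wrist force passes 120 N, or if a joint passes its speed limit or range.

## Working session

There is one attempt and no reset: what is moved stays moved. The work goes in short steps, Python scripts to look and compute and a tool call to move; the robot and the scene stay as the last step left them, time stands still between calls to the robot, and variables do not carry over. Pictures are saved under pics/ and viewed, and the job is handed in when it is done.

Besides the shell and the picture viewer there is one more tool, called in YAML: its name, and indented under it one key for each argument. servo_tool: Moves the arm, as the interface text tells. Its arguments: {"type":"object","properties":{"targets":{"type":"string"},"hand":{"type":"number"},"squeeze":{"type":"number"}},"required":["targets"]}

```bash
mkdir -p pics; ls; cat > h.py <<'E'
import numpy as np,cv2
from cell import telemetry,cams,robot
def save(p,n,crop=None,s=1):
    im=p['color'][:,:,::-1]
    if crop: im=im[crop[1]:crop[3],crop[0]:crop[2]]
    im=cv2.resize(np.ascontiguousarray(im),None,fx=s,fy=s,interpolation=cv2.INTER_CUBIC)
    cv2.imwrite('pics/'+n+'.png',im)
def proj(p,X):
    c=p['R']@np.array(X)+p['t']; u=p['K']@c; return u[:2]/u[2]
def ray(p,uv,z):
    d=p['R'].T@np.linalg.solve(p['K'],[uv[0],uv[1],1]); o=-p['R'].T@p['t']
    return o+d*(z-o[2])/d[2]
E
python3 - <<'E'
from h import *
print(telemetry.observe())
for n in ['scene','top']:
    p=cams.read_camera(n); save(p,n+'0',s=1.5)
    print(n,(-p['R'].T@p['t']).round(3))
    for q in ['spare_tin_center','feeder_mouth','catches','follower']:
        try:
            for d in cams.cut_out(p,q): print(q,round(d['score'],2),d['extent'])
        except Exception as e: print(q,e)
E
```

```text
pics
{'time': 0.0, 'qpos': array([-1.40505135e+00,  3.42745106e-01,  1.52503423e+00, -2.11398772e-05,
        1.27539155e+00, -1.46004974e-01]), 'qvel': array([-9.22688216e-04,  3.92377845e-05,  1.24514412e-03,  1.80032201e-04,
       -6.38801058e-04,  1.60270039e-03]), 'joint_efforts': array([ 9.81946368e-05, -4.31250644e+01, -2.44217134e+01,  7.17149349e-02,
        5.58192213e-02, -9.92399123e-05]), 'tool_pos': array([ 0.16097782, -0.49929883,  0.24002732]), 'tool_rot': array([-3.14002827e+00, -2.09612815e-04,  3.11755957e-01]), 'contact_force': array([ 0.71215566,  0.28464425, -0.10199196]), 'torque': array([-0.00587259, -0.04720398, -0.01271112]), 'opening': 0.0918305813242535}
scene [0.914 0.481 0.918]
spare_tin_center 0.8 [280.5, 244.9, 29.3, 28.7]
spare_tin_center 0.76 [315.4, 272.2, 29.0, 25.7]
spare_tin_center 0.7 [336.0, 231.2, 25.7, 32.7]
spare_tin_center 0.59 [363.1, 301.7, 26.5, 30.2]
feeder_mouth 0.74 [130.1, 134.6, 105.5, 92.7]
catches 0.67 [130.0, 133.9, 108.0, 96.2]
top [0.345 0.067 1.013]
spare_tin_center 0.96 [145.0, 201.8, 24.4, 22.2]
spare_tin_center 0.91 [220.8, 190.9, 22.2, 21.9]
spare_tin_center 0.86 [193.9, 236.7, 20.5, 22.3]
spare_tin_center 0.79 [184.5, 193.4, 21.6, 21.3]
feeder_mouth 0.76 [402.6, 171.2, 101.2, 64.6]
catches 0.77 [403.5, 174.0, 99.4, 62.0]
follower 0.63 [403.4, 171.7, 99.1, 62.5]
```

View pics/scene0.png

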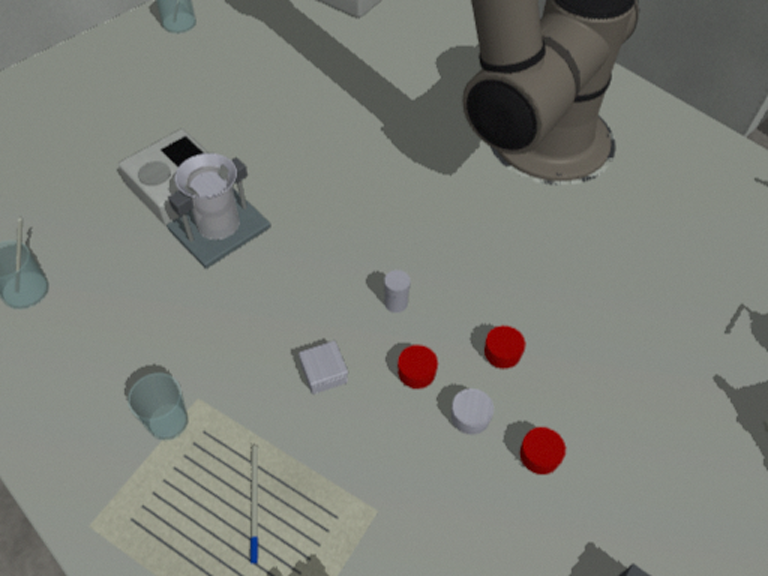

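View pics/top0.png

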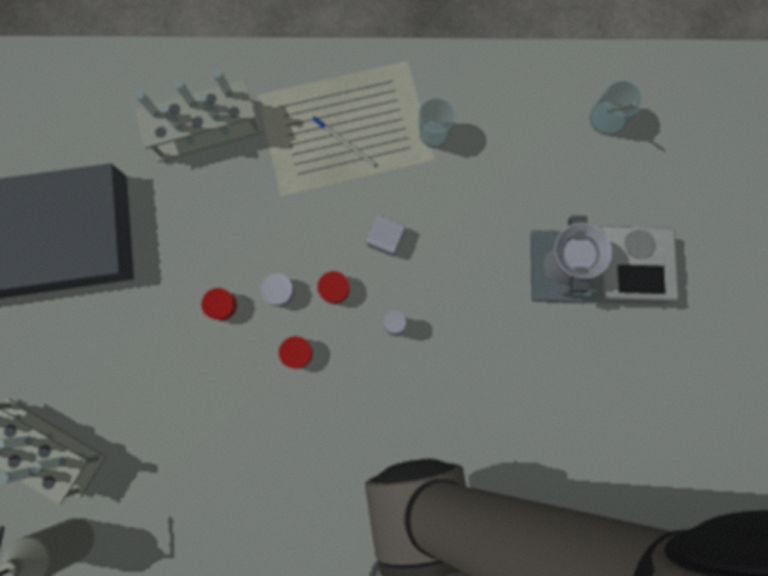

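The white low round tin is at top (184.5,193.4) and scene (315,272). The others in that class are red, at top (145,202), (221,191) and (194,237), so they are left alone. The square tin is at top (257,157), the slim one at (263,214), and the feeder mouth at about (388,167). Next I'll take enlarged crops and measure.

```bash
python3 - <<'E'
from h import *
T={}
for n in ['scene','top']:
    p=cams.read_camera(n); T[n]=p
    for d in cams.cut_out(p,'spare_tin_center'):
        m=d['region']; col=p['color'][m].mean(0).round()
        ys,xs=np.nonzero(m); c=(xs.mean(),ys.mean())
        print(n,round(d['score'],2),np.round(c,1),col,'z.018:',ray(p,c,.018).round(4),'z.036',ray(p,c,.036).round(4))
p=T['top']
a=p['color'][130:215,345:430][:,:,::-1]; b=p['color'][150:235,130:215][:,:,::-1]
im=np.hstack([cv2.resize(np.ascontiguousarray(x),None,fx=4.7,fy=4.7,interpolation=cv2.INTER_CUBIC) for x in (a,b)])
cv2.imwrite('pics/crop_top.png',im)
save(T['scene'],'crop_scene',(100,80,190,180),6)
E
```

```text
scene 0.97 [278.2 244.5] [131.   9.   7.] z.018: [0.5228 0.1729 0.018 ] z.036 [0.5306 0.179  0.036 ]
scene 0.96 [361.2 300.3] [129.  13.  11.] z.018: [0.4921 0.3735 0.018 ] z.036 [0.5005 0.3756 0.036 ]
scene 0.72 [336.2 231.5] [128.  15.  13.] z.018: [0.4082 0.2367 0.018 ] z.036 [0.4183 0.2416 0.036 ]
top 0.87 [183.8 192.4] [130. 132. 141.] z.018: [0.5237 0.2752 0.018 ] z.036 [0.5204 0.2715 0.036 ]
top 0.77 [196.2 234.1] [125.  36.  34.] z.018: [0.4132 0.2388 0.018 ] z.036 [0.4119 0.2357 0.036 ]
top 0.63 [144.8 201.9] [120.  38.  36.] z.018: [0.4978 0.3774 0.018 ] z.036 [0.4951 0.3718 0.036 ]
top 0.6 [221.4 190.7] [123.  39.  37.] z.018: [0.5285 0.1755 0.018 ] z.036 [0.5252 0.1736 0.036 ]
```

View pics/crop_top.png

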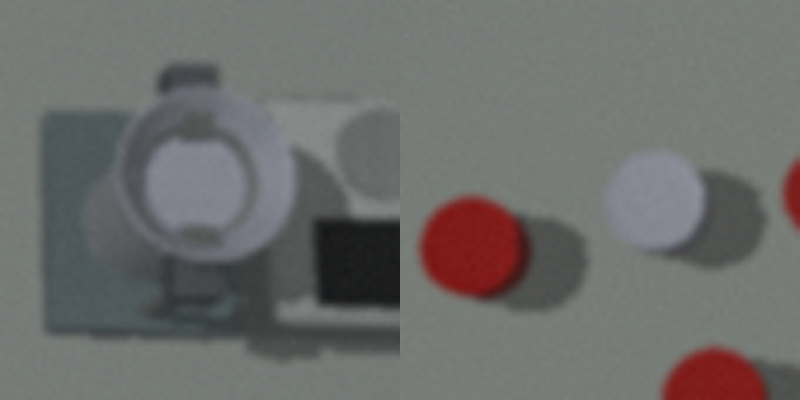

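View pics/crop_scene.png

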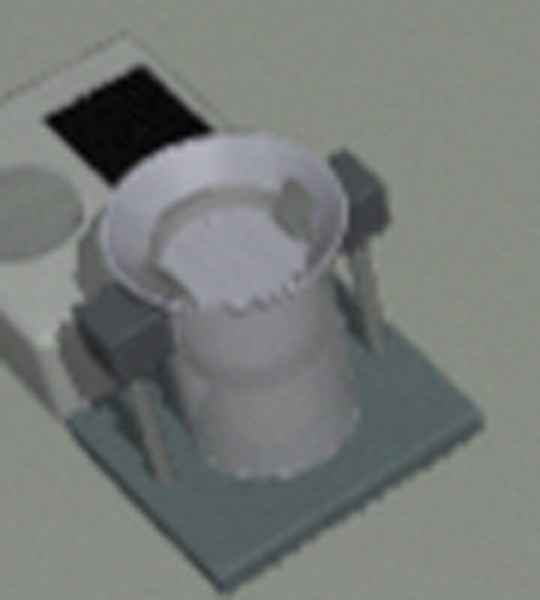

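```bash
python3 - <<'E'
from h import *
P={n:cams.read_camera(n) for n in ['scene','top']}
print('rim top',ray(P['top'],(388.3,166.4),.126),'scene',ray(P['scene'],(137,116.6),.126))
def tri(obs):
    A=[];b=[]
    for n,uv in obs:
        p=P[n];d=p['R'].T@np.linalg.solve(p['K'],[uv[0],uv[1],1]);d/=np.linalg.norm(d);o=-p['R'].T@p['t']
        M=np.eye(3)-np.outer(d,d);A.append(M);b.append(M@o)
    return np.linalg.lstsq(np.vstack(A),np.hstack(b),rcond=None)[0]
print('rim tri',tri([('top',(388.3,166.4)),('scene',(137,116.6))]))
# draw model overlay
def ring(p,c,r,z,im,s,off,col):
    t=np.linspace(0,2*np.pi,60)
    pts=np.array([(proj(p,[c[0]+r*np.cos(a),c[1]+r*np.sin(a),z])+.5-off)*s for a in t]).astype(int)
    cv2.polylines(im,[pts],True,col,1)
c=(ray(P['top'],(388.3,166.4),.126)+ray(P['scene'],(137,116.6),.126))/2
tin=np.array([.521,.272])
out=[]
for n,o1,o2 in [('top',(345,125),(140,150)),('scene',(95,75),(275,230))]:
    for o,k in ((o1,0),(o2,1)):
        im=np.ascontiguousarray(P[n]['color'][o[1]:o[1]+90,o[0]:o[0]+90,::-1]);im=cv2.resize(im,None,fx=4.4,fy=3.3*4/3,interpolation=cv2.INTER_CUBIC)[:,:396]
        s=4.4
        if k==0:
            ring(P[n],c,.0465,.126,im,s,np.array(o),(0,255,0)); ring(P[n],c,.0315,.113,im,s,np.array(o),(0,255,255));ring(P[n],c,.028,.104,im,s,np.array(o),(255,0,0))
        else:
            ring(P[n],tin,.028,.036,im,s,np.array(o),(0,255,0)); ring(P[n],tin,.0235,0,im,s,np.array(o),(0,255,255))
        out.append(cv2.resize(im,(390,290)) if 0 else im[:,:])
o=np.vstack([np.hstack(out[:2]),np.hstack(out[2:])])
cv2.imwrite('pics/ov.png',cv2.resize(o,(600,600)))
E
```

```text
rim top [ 0.56890303 -0.23641352  0.126     ] scene [ 0.56866296 -0.23549508  0.126     ]
rim tri [ 0.5687037  -0.2361734   0.12571852]
```

View pics/ov.png

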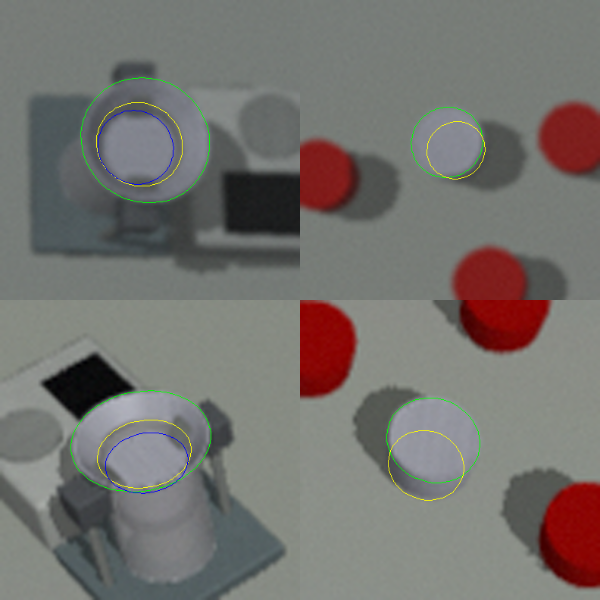

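Overlay: the green, yellow and blue rings fit the collar, bore and inner tin in both views, which puts the mouth at (0.569, -0.236, 0.126). The spare tin is at about (0.520, 0.271), and its crop shows a plain aluminium round lid. I'll square the tool to yaw 0 and travel towards it.

servo_tool:
  targets: "0 0 0 0.156; 0 0 0 0.156; 45 -40 0 0; 45 -40 0 0; 45 -40 0 0; 45 -40 0 0; 45 -40 0 0; 45 -40 0 0; 10 -60 0 0; 10 -60 0 0; 10 -60 0 0; 10 -60 0 0"
  hand: 1

```text
time: 2.3
tool_pos: [0.4874, -0.0147, 0.24]
tool_rot: [3.138, -0.004, -0.021]
contact_force: [1.0, -0.0, -0.5]
opening: 0.0917
```

servo_tool:
  targets: "6 -57 0 0; 6 -57 0 0; 6 -57 0 0; 6 -57 10 0; 4 -40 20 0; 0 0 20 -0.18; 0 0 20 -0.18; 0 0 0 -0.18; 0 0 0 -0.18; 0 0 0 -0.18; 0 0 0 0"

```text
time: 3.68
tool_pos: [0.521, 0.2677, 0.1663]
tool_rot: [3.134, -0.001, 0.914]
contact_force: [-0.4, -0.1, -1.2]
opening: 0.0916
```

```bash
python3 - <<'E'
from h import *
o=telemetry.observe();print(o['time'],o['tool_pos'],o['tool_rot'])
p=cams.read_camera('wrist');save(p,'w1',s=1.5)
for d in cams.cut_out(p,'spare_tin_center'):
    ys,xs=np.nonzero(d['region']);c=np.array(d['extent'][:2]);print(d['score'],d['extent'],p['color'][d['region']].mean(0).round(),ray(p,c,.036),ray(p,c,.018))
E
```

```text
3.675 [0.52103236 0.26770469 0.16629822] [ 3.13421907e+00 -1.17428569e-03  9.14311642e-01]
0.74 [199.8, 253.4, 45.7, 40.1] [136.  32.  31.] [0.42722282 0.24388972 0.036     ] [0.41777053 0.23799771 0.018     ]
0.72 [255.5, 179.3, 57.0, 61.0] [171. 174. 183.] [0.52228873 0.27180351 0.036     ] [0.51909124 0.26774807 0.018     ]
0.66 [312.8, 242.1, 46.2, 59.3] [146.  35.  33.] [0.52774576 0.18243534 0.036     ] [0.52490731 0.17249998 0.018     ]
0.66 [165.6, 111.6, 69.9, 65.1] [150.  38.  37.] [0.4973136  0.37068058 0.036     ] [0.49247289 0.3731307  0.018     ]
```

View pics/w1.png

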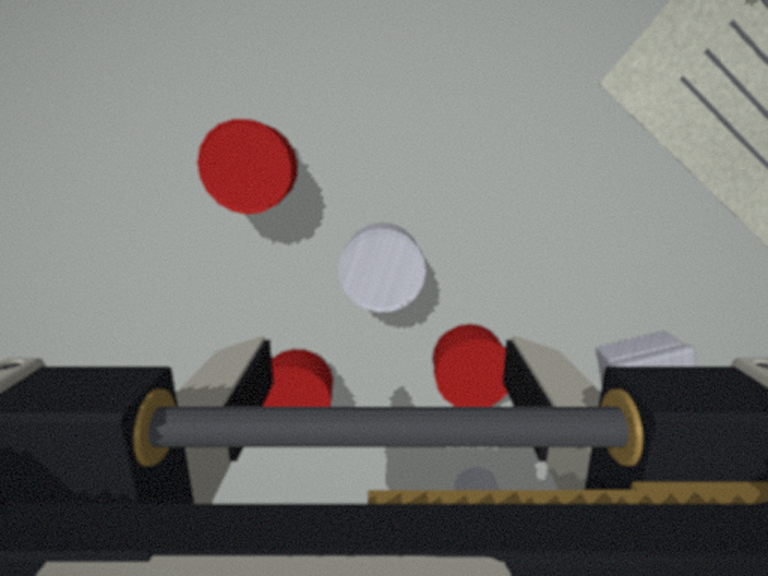

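In the wrist view the plain aluminium tin is centred between the fingers at (255,179), which puts it at about (0.521, 0.271). The reds are clear of the fingers. Next I'll descend.

servo_tool:
  targets: "2 -2 25 0; 0 0 30 0; 0 0 30 0; 0 0 25 0; 0 0 12 0; 0 0 8 0; 0 0 0 0"

```text
time: 4.65
tool_pos: [0.5239, 0.2708, 0.0348]
tool_rot: [3.131, -0.006, 0.893]
contact_force: [0.6, 0.1, -0.5]
opening: 0.0918
```

```bash
python3 - <<'E'
from h import *
o=telemetry.observe();print(o['time'],o['tool_pos'],o['tool_rot'],o['contact_force'])
p=cams.read_camera('top');save(p,'t2',(120,130,250,260),4)
p=cams.read_camera('wrist');save(p,'w2',s=1.2)
E
```

```text
4.65 [0.52390163 0.27078187 0.03484458] [ 3.13120395 -0.00632429  0.89349568] [ 0.62413646  0.0877559  -0.46565618]
```

View pics/w2.png

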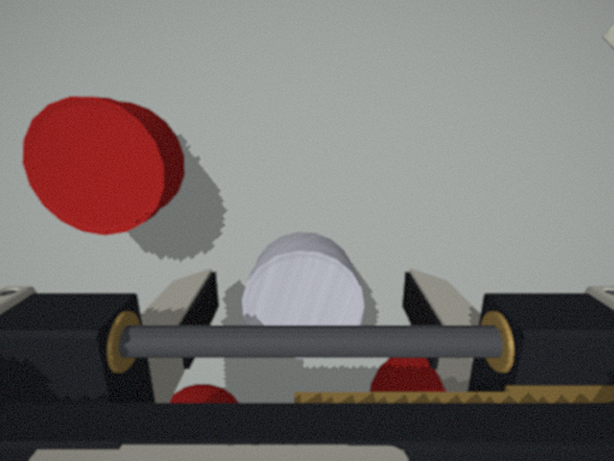

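The wrist view shows the tin centred between the pads at (303,295) in the 1.2x picture. Closing on it now.

servo_tool:
  targets: "-1 -2 2 0; 0 0 1 0"

```text
time: 5.0
tool_pos: [0.5229, 0.2718, 0.0339]
tool_rot: [3.129, -0.01, 0.894]
contact_force: [-0.7, -0.0, -0.6]
opening: 0.0918
```

servo_tool:
  targets: "0 0 0 0; 0 0 0 0; 0 0 0 0; 0 0 0 0; 0 0 0 0; 0 0 0 0"
  hand: 0
  squeeze: 20

```text
time: 5.75
tool_pos: [0.523, 0.2719, 0.0343]
tool_rot: [3.129, -0.01, 0.894]
contact_force: [-0.4, -0.5, -0.1]
opening: 0.0551
```

servo_tool:
  targets: "0 0 -10 0; 0 0 -30 0; 0 0 -50 0; 0 0 -50 0; 0 0 -40 0; 0 0 -5 0.18; 0 0 0 0.18; 0 0 0 0.18; 0 0 0 0.18; 0 0 0 0.18; 0 0 0 0"

```text
time: 7.12
tool_pos: [0.5187, 0.2714, 0.2319]
tool_rot: [-3.14, -0.02, -0.033]
contact_force: [-0.2, -0.1, -0.0]
opening: 0.0554
```

```bash
python3 - <<'E'
from h import *
o=telemetry.observe();print(o['time'],o['tool_pos'],o['tool_rot'],o['contact_force'],o['opening'])
p=cams.read_camera('wrist');save(p,'w3',s=1.2)
E
```

```text
7.125 [0.5187452  0.27144863 0.23187899] [-3.13962037 -0.01978378 -0.03344269] [-0.20897971 -0.06798526 -0.02166847] 0.05536522491624014
```

View pics/w3.png

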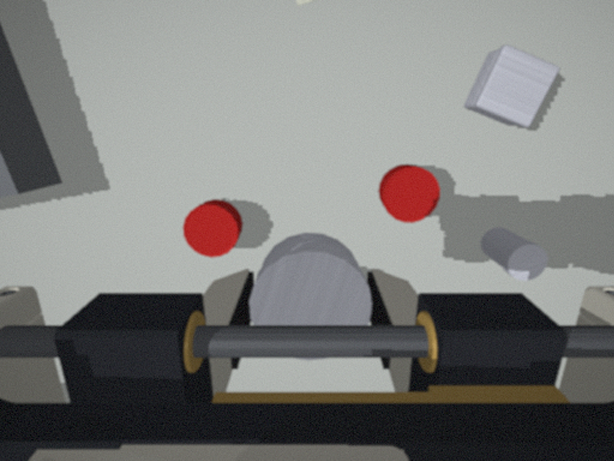

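Held: the lid lies between the pads at (310,300). I'll check its offset along tool x with an overlay.

```bash
python3 - <<'E'
from h import *
from scipy.spatial.transform import Rotation as Ro
o=telemetry.observe();Rt=Ro.from_euler('xyz',o['tool_rot']).as_matrix();tp=o['tool_pos']
p=cams.read_camera('wrist')
s=5;x0,y0=195,180
im=cv2.resize(np.ascontiguousarray(p['color'][y0:y0+118,x0:x0+130,::-1]),None,fx=s,fy=s,interpolation=cv2.INTER_CUBIC)
for dx,col in ((-3,(255,0,0)),(0,(0,255,0)),(3,(0,0,255))):
    pts=[]
    for a in np.linspace(0,2*np.pi,80):
        X=tp+Rt@np.array([dx/1e3+.028*np.cos(a),.028*np.sin(a),-.002]); pts.append((proj(p,X)+.5-[x0,y0])*s)
    cv2.polylines(im,[np.array(pts).astype(int)],True,col,1)
cv2.imwrite('pics/w4.png',im)
E
```

```text
(no output)
```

View pics/w4.png

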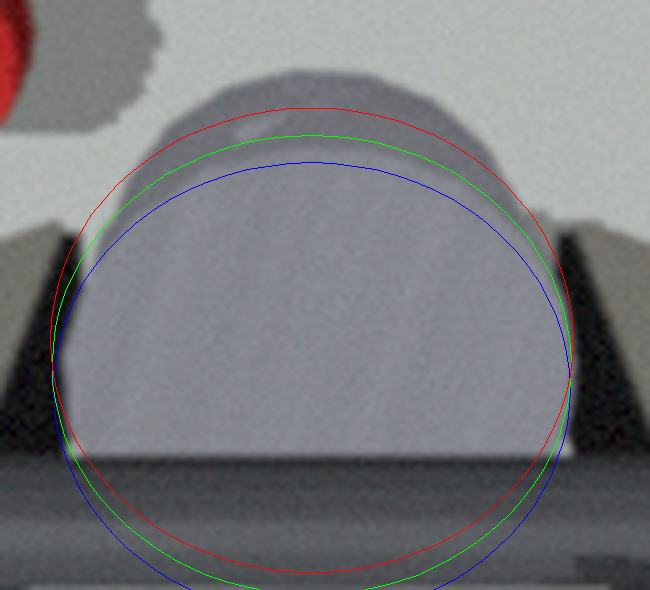

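servo_tool:
  targets: "0 0 0 -0.033; 5 40 0 0; 6 58 0 0; 6 58 0 0; 6 58 0 0; 6 58 0 0; 6 58 0 0; 6 58 0 0; 6 58 0 0; 4 40 0 0; 0 0 0 0"

```text
time: 8.6
tool_pos: [0.5821, -0.2281, 0.2322]
tool_rot: [-3.141, -0.022, 0.042]
contact_force: [0.0, 0.7, -0.9]
opening: 0.0553
```

```bash
python3 - <<'E'
from h import *
o=telemetry.observe();print(o['time'],o['tool_pos'],o['tool_rot'],o['contact_force'],o['opening'])
E
```

```text
8.6 [ 0.58207121 -0.2281131   0.23219935] [-3.14091299 -0.02244803  0.04233534] [ 0.03353538  0.67836143 -0.86937181] 0.055256235018074015
```

servo_tool:
  targets: "-12 7 0 0.042; 0 0 25 0; 0 0 22 0; 0 0 0 0"

```text
time: 9.1
tool_pos: [0.5689, -0.2327, 0.1848]
tool_rot: [-3.139, -0.022, 0.002]
contact_force: [0.3, -0.1, -1.4]
opening: 0.0553
```

```bash
python3 - <<'E'
from h import *
o=telemetry.observe();print(o['time'],o['tool_pos'],o['tool_rot'],o['contact_force'],o['opening'])
p=cams.read_camera('scene');save(p,'s5',(80,50,200,170),5)
E
```

```text
9.1 [ 0.56890992 -0.23273861  0.18475637] [-3.13939555e+00 -2.16679660e-02  1.87109222e-03] [ 0.29186324 -0.13073943 -1.36612974] 0.05533513262931314
```

View pics/s5.png

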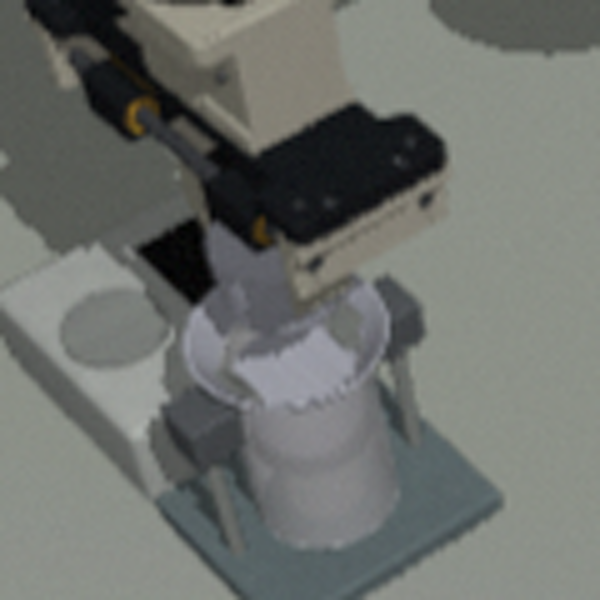

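The tin hangs above the collar, and only about 3 mm in y is left to correct. Lowering now.

servo_tool:
  targets: "0 3 10 0; 0 1 10 0; 0 0 10 0; 0 0 8 0; 0 0 0 0"

```text
time: 9.78
tool_pos: [0.5712, -0.237, 0.1476]
tool_rot: [3.141, -0.026, 0.003]
contact_force: [-0.6, -0.1, -0.7]
opening: 0.0553
```

```bash
python3 - <<'E'
from h import *
o=telemetry.observe();print(o['time'],o['tool_pos'],o['tool_rot'],o['contact_force'],o['opening'])
E
```

```text
9.775 [ 0.5711621  -0.23700842  0.14763558] [ 3.14113565e+00 -2.63502147e-02  2.88429930e-03] [-0.63507656 -0.06456537 -0.7465052 ] 0.05529076490538349
```

servo_tool:
  targets: "-1 0 2 0; -1 -1 2 0; 0 0 1 0; 0 0 0 0"

```text
time: 10.28
tool_pos: [0.5698, -0.2363, 0.1433]
tool_rot: [3.14, -0.028, 0.003]
contact_force: [0.2, -0.0, -1.1]
opening: 0.0553
```

servo_tool:
  targets: "0 0 0 0; 0 0 0 0; 0 0 0 0; 0 0 0 0; 0 0 0 0"
  hand: 0.85

```text
time: 10.9
tool_pos: [0.57, -0.2364, 0.1439]
tool_rot: [3.14, -0.029, 0.003]
contact_force: [0.8, 0.3, -0.5]
opening: 0.0781
```

```bash
python3 - <<'E'
from h import *
o=telemetry.observe();print(o['time'],o['tool_pos'],o['tool_rot'],o['contact_force'],o['opening'])
p=cams.read_camera('scene');save(p,'s6',(80,50,200,170),5)
p=cams.read_camera('wrist');save(p,'w6',s=1.2)
E
```

```text
10.9 [ 0.5700062  -0.23640622  0.14386099] [ 3.13957959e+00 -2.91249060e-02  2.92605042e-03] [ 0.84662707  0.30911155 -0.50626432] 0.07806754019765944
```

View pics/s6.png

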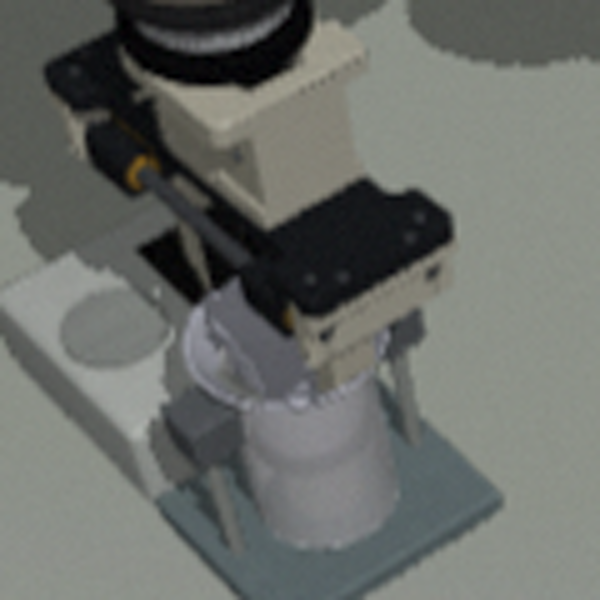

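View pics/w6.png

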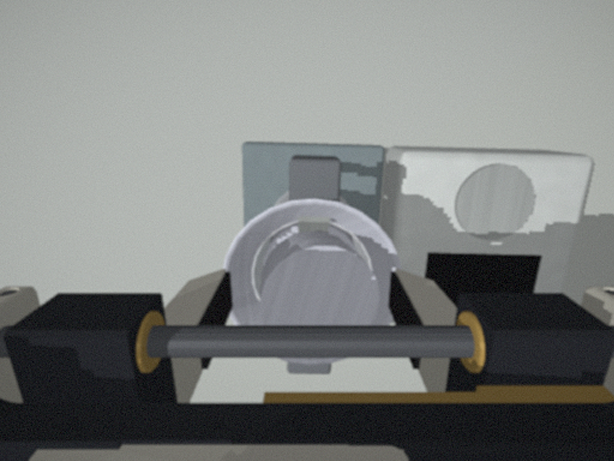

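The tin is released and sits in the collar, seen in the wrist view at (318,290). I'll raise, shut the fingers and look again.

servo_tool:
  targets: "0 0 -15 0; 0 0 -25 0; 0 0 -25 0; 0 0 0 0"

```text
time: 11.5
tool_pos: [0.5684, -0.2365, 0.2136]
tool_rot: [3.139, -0.031, 0.003]
contact_force: [-0.9, -1.4, 0.2]
opening: 0.0779
```

servo_tool:
  targets: "0 0 0 0; 0 0 0 0; 0 0 0 0; 0 0 0 0; 0 0 0 0; 0 0 0 0; 0 0 0 0; 0 0 0 0"
  hand: 0
  squeeze: 30

```text
time: 12.5
tool_pos: [0.5673, -0.2358, 0.2104]
tool_rot: [3.141, -0.026, 0.003]
contact_force: [-0.2, -0.3, -0.6]
opening: 0.0033
```

```bash
python3 - <<'E'
from h import *
o=telemetry.observe();print(o['time'],o['tool_pos'],o['tool_rot'],o['contact_force'],o['opening'])
p=cams.read_camera('scene');save(p,'s7',(80,50,200,170),5)
p=cams.read_camera('wrist');save(p,'w7',s=1.2)
E
```

```text
12.5 [ 0.56726179 -0.23584942  0.21035899] [ 3.14121393e+00 -2.62441506e-02  2.90406205e-03] [-0.19164494 -0.34119318 -0.63056746] 0.0032986190206701943
```

View pics/s7.png

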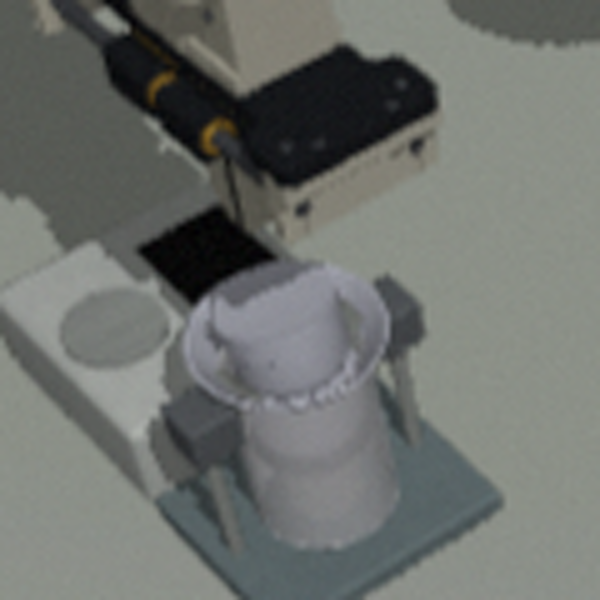

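View pics/w7.png

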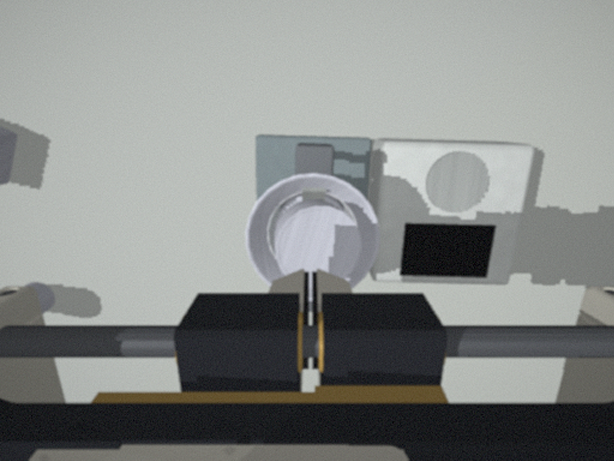

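The tin sits level in the mouth, lid at about wrist (316,235). I'll lower the shut fingers onto the lid.

servo_tool:
  targets: "0 0 20 0; 0 0 15 0; 0 0 8 0; 0 0 4 0; 0 0 3 0; 0 0 3 0"

```text
time: 13.35
tool_pos: [0.5697, -0.2362, 0.1574]
tool_rot: [3.14, -0.029, 0.003]
contact_force: [-1.1, 2.9, 9.4]
opening: 0.0004
```

servo_tool:
  targets: "0 0 3 0; 0 0 3 0; 0 0 3 0; 0 0 3 0"

```text
time: 13.85
tool_pos: [0.5723, -0.2352, 0.1529]
tool_rot: [3.138, -0.038, 0.004]
contact_force: [-5.5, 3.4, 12.8]
opening: 0.0005
```

servo_tool:
  targets: "-2 1 2 0; -2 0 3 0; -1 0 4 0"

```text
time: 14.22
tool_pos: [0.5704, -0.236, 0.1502]
tool_rot: [3.135, -0.049, 0.004]
contact_force: [-0.8, 1.3, 7.1]
opening: 0.0003
```

```bash
python3 - <<'E'
from h import *
o=telemetry.observe();print(o['time'],o['tool_pos'],o['tool_rot'],o['contact_force'],o['opening'])
p=cams.read_camera('scene');save(p,'s8',(80,50,200,170),5)
E
```

```text
14.225 [ 0.57037478 -0.23595254  0.15023142] [ 3.13481651 -0.04852289  0.0042519 ] [-0.7770423   1.31015225  7.05881274] 0.00026161057747839796
```

View pics/s8.png

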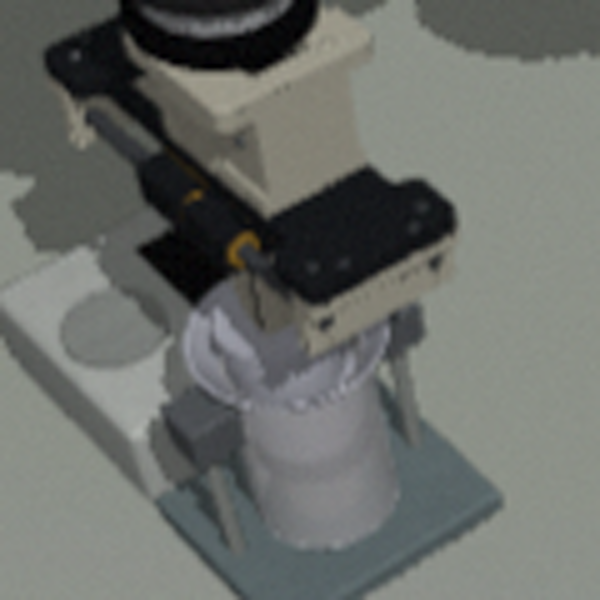

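The tin is going down and lies inside the collar. I'll keep pushing with larger steps, correcting x as I go.

servo_tool:
  targets: "-1 0 5 0; -1 0 6 0; -1 0 6 0; -1 0 6 0"

```text
time: 14.78
tool_pos: [0.5704, -0.2353, 0.1332]
tool_rot: [3.132, -0.059, 0.005]
contact_force: [-2.2, 2.2, 8.7]
opening: 0.0007
```

servo_tool:
  targets: "-1 1 6 0; -1 0 6 0; -1 0 5 0"

```text
time: 15.15
tool_pos: [0.5703, -0.2349, 0.1212]
tool_rot: [3.132, -0.066, 0.005]
contact_force: [-2.0, 4.1, 10.5]
opening: 0.0005
```

servo_tool:
  targets: "-1 1 6 0; -1 0 6 0"

```text
time: 15.4
tool_pos: [0.5705, -0.235, 0.1126]
tool_rot: [3.132, -0.07, 0.006]
contact_force: [-2.2, 4.1, 9.8]
opening: 0.0001
```

servo_tool:
  targets: "0 0 4 0; 0 0 3 0"

```text
time: 15.65
tool_pos: [0.5716, -0.2339, 0.1089]
tool_rot: [3.133, -0.073, 0.006]
contact_force: [-6.2, 5.3, 18.2]
opening: 0.0001
```

```bash
python3 - <<'E'
from h import *
o=telemetry.observe();print(o['time'],o['tool_pos'],o['tool_rot'],o['contact_force'],o['opening'])
p=cams.read_camera('scene');save(p,'s9',(80,50,200,170),5)
E
```

```text
15.65 [ 0.57156185 -0.23389567  0.10886442] [ 3.13268932 -0.07286626  0.00613063] [-6.15971548  5.28785991 18.19515462] 0.0001359898957787644
```

View pics/s9.png

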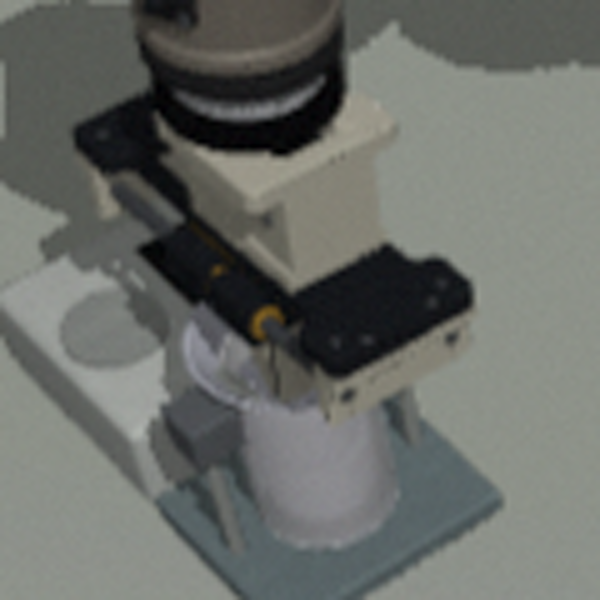

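The force rose to 18 N at the hard stop, so the lid is about 9 mm below the catches. Backing off.

servo_tool:
  targets: "0 0 -4 0; 0 0 -6 0; 1 0 -10 0; 1 0 -15 0; 1 0 -25 0; 0 0 -40 0; 0 0 -30 0; 0 0 0 0"

```text
time: 16.7
tool_pos: [0.5658, -0.2328, 0.2492]
tool_rot: [3.13, -0.078, 0.007]
contact_force: [0.2, 0.1, -0.0]
opening: 0.0004
```

```bash
python3 - <<'E'
from h import *
o=telemetry.observe();print(o['time'],o['tool_pos'],o['tool_rot'],o['contact_force'],o['opening'])
p=cams.read_camera('scene');save(p,'s10',(80,50,200,170),5)
p=cams.read_camera('wrist');save(p,'w10',(140,100,400,260),3)
E
```

```text
16.7 [ 0.5657658  -0.23277877  0.24916099] [ 3.12984437 -0.07845087  0.00658111] [ 0.18125639  0.05016426 -0.02032921] 0.00035349473084155393
```

View pics/s10.png

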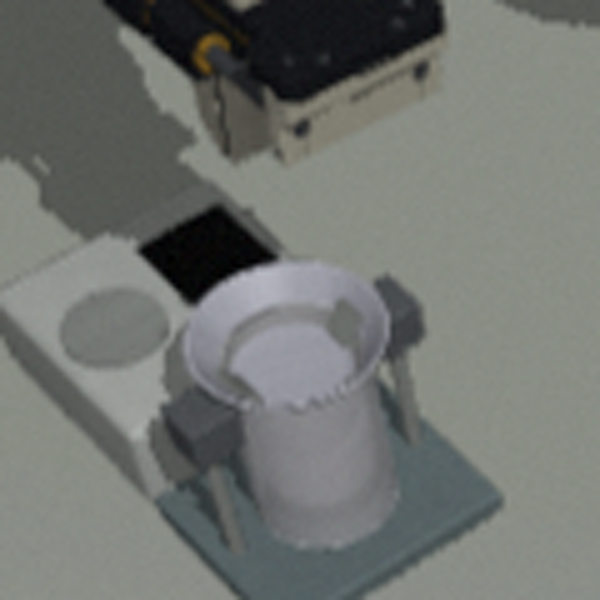

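View pics/w10.png

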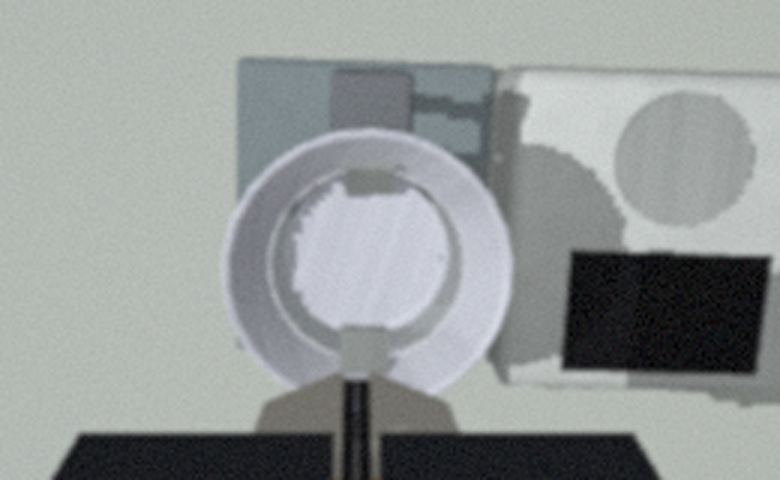

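Both catches, at wrist crop (372,180) and (362,345), lie over the lid. In the scene view the stack sits lower in the tube and the seam has moved down, so the tin is held. The fingers are more than 10 cm clear, with contact force near 0.

```bash
python3 - <<'E'
from h import *
robot.hand_in(); print(telemetry.observe()['time'])
E
```

```text
the job is handed in; nothing more can be done
the job is handed in; nothing more can be done
```

The spare tin is in the feeder, held down under both catches on top of the first tin. I handed the job in at about 17 s.

- **Placing:** I gripped the plain aluminium low round tin and left the red look-alikes alone. I released it in the mouth and pushed it down with shut fingers.
- **Overshoot:** I pushed slightly past the recommended 4 to 6 mm, down to the hard stop about 9 mm below the catches. Vertical force there reached about 18 N, above the suggested 12 N but under the 40 N and 120 N limits.
- **Last checks:** In the wrist picture both catches lie over the lid, and the lid looks roughly centred and level. In the scene picture the stack sits lower in the tube. The arm was clear, with about 0.2 N on the tool.
- **Not measured:** I judged the follower travel and the tin's final depth only from the pictures. The tool tilted about 4° while pressing, with no visible effect on the tin.

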